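# Fit the last two resonators into a cavity filter

## Task

Fit the two loose brass resonators into the empty cavities of the aluminium filter housing: the wide resonator goes into the wide empty cavity and the slim one into the narrow empty cavity. Leave each standing upright on the floor of its cavity, cupped end up, and let go of it.

Things in the scene. Friction and masses are not known exactly. Their poses are not given: they have to be found in the camera images.
- wide_resonator: Wide resonator: plain round brass cylinder, 38 mm diameter, 64 mm tall, about 250 g, standing loose on the dark mat, its cupped (hollow) end up. Origin at the centre of its underside, z up along its axis. The other loose brass parts near it (a spacer 30 mm wide, 26 mm tall, and a stepped adapter 40 mm tall) are not wanted.
- slim_resonator: Slim resonator: plain round brass cylinder, 20 mm diameter, 64 mm tall, about 100 g, standing loose on the dark mat, its cupped end up. Origin at the centre of its underside, z up along its axis.
- wide_cavity (a point): Floor centre of the wide empty cavity: square pocket 54 x 54 mm, 26 mm deep, at one end of the fixed aluminium housing (70 x 216 mm, 32 mm high; four cavities in a row). The two inner cavities hold fixed resonators standing 38 mm above the rim, the nearer 52 mm from here, 20 mm diameter. Axes: y along the row to the narrow empty cavity, x across the housing, z up.
- narrow_cavity (a point): Floor centre of the narrow empty cavity: square pocket 34 x 34 mm, 26 mm deep, at the other end of the same housing, 156 mm along y from the wide one. The nearest fixed resonator is 52 mm from here and 38 mm in diameter. Axes as for the wide cavity. A resonator on the floor of either cavity stands 38 mm above the rim.
Mind the look-alikes: they are no part of the job. Leave any white look-alike of the slim_resonator alone.

How it is judged:
By the outcome, as a careful person would: the job done as asked, in the order asked, and still so for the second after the job is handed in, with the robot touching nothing.
It also fails if it takes over 58 s, if anything falls off the work surface, if the arm or the gripper's body presses on something with over 40 N, if the wrist force passes 120 N, or if a joint passes its speed limit or range.

## Robot

A 6-joint arm with a two-finger parallel gripper is mounted at the origin on the work surface. World frame = base frame: x ahead of the robot, y to its left, z up, the work surface at z = 0. Lengths are in mm, angles in rad, forces in N, time in s.
With the tool pointing down it reaches from about 350 to 725 mm from the base axis. Payload 6 kg.
Tool frame: the origin (TCP) lies between the finger pads; the fingertips stand 14 mm ahead of it and the grasp point (between the pads) lies 5 mm behind it; z points along the fingers, y is the direction in which the jaws open and shut (so a half turn about z gives the same grasp; the last joint's range is limited). The gripper opens to 85 mm and grips with 20 to 120 N. Pads are 22 mm wide; open, the fingers measure 114 mm over their backs; the gripper's body (76 mm by 85 mm) begins 54 mm behind the grasp point. The pads swing forward as they close: fully open they stand 13 mm farther back than shut.
Start: joints at [1.487, 0.04, 0.085, 0, -1.615, -0.334], TCP at [243.423, 548.38, 245.261] pointing down, gripper open.
Joint ranges: [-2.56, 2.56], [-1.29, 2.01], [-1.08, 1.49], [-3.29, 1.98], [-2.81, -0.18], [-2.99, 2.99]. Speed limits (rad/s): [2.57, 2.57, 3.01, 3.14, 3.14, 3.14].

## Interface

Orientations are given as a 3x3 rotation matrix whose columns are the frame's x, y, z axes.
In Python, from bench import arm gives the robot as it stands.
- The arm moves only by the shell command python3 -m creep 'ROWS' [OPENING] [FORCE]. ROWS is JSON, a list of rows, each an object of numbers: "x", "y", "z": the shift along the tool's x, y, z in mm; "roll": the turn about the tool's z in rad. A call has 1 to 5 rows; each row shifts and turns the commanded pose from where the row before left it, along the tool's axes as they then stand; what a row does not reach is not made up. A row lasts 1/10 s, in which the tool goes at most 50 mm and 8.59 degrees, less where a joint would pass 70% of its speed; a pose out of reach is approached as far as the arm can. A call with a gripper value outside its range is refused whole. OPENING is the finger opening in mm, from 0 to 85.4, set as the call begins (- or left out, the last holds). The fingers move at their own pace and stop on an object; FORCE is the grip in N (left out, the last holds). Time passes only in rows, so rows that do not move let the fingers close. It gives the time, the measured TCP pose, the force and the opening at its end, in the units of the state.
- arm.get_state(): the state, without advancing time (a new reading comes with each control period).
- arm.capture(name): name is "scene" or "top"; returns (picture, depth): 384x512x3 uint8, red, green, blue; 384x512 float32, mm along the optical axis (not along the pixel's ray), 0 where there is no reading.
- arm.calibration(name): a dict with "mtx" (3x3 intrinsics, pixels), "k1" (the pictures are not rectified: a ray, as slopes to the right and down, at radius r is drawn at 1 + k1 r^2 times it, then the intrinsics apply), "world_from_camera" (4x4, takes a point from camera to world coordinates). Camera axes: x right, y down, z forward; pixel columns grow to the right and rows downward; lengths in mm; the calibration is good to about 2 mm. A picture is of the moment at which its call begins. calibration takes no time and is no camera call.
- arm.job_done(): hands the job in, once; it reports no verdict.
The state is a dict: "t": time; "joints": joint angles; "dq": joint speeds; "effort": joint torques, N m; "position": TCP position; "ee_rot": TCP orientation; "ft_force": force on the tool from outside, world axes, zero at the start; "wrist_torque": the same for the moment, N m; "opening": opening from 0.0 (shut) to 1.0 (fully open).
Only numpy, scipy, OpenCV 4.12 (cv2) and the standard library are available. Lean on these libraries where they do the work, as an engineer would, in place of code of your own. Each camera call takes 0.05 s, during which the arm holds its last target.

## Working session

There is one attempt and no reset: what is moved stays moved. The work goes in short steps, Python scripts to look and compute and a shell command to move; the robot and the scene stay as the last step left them, time stands still between calls to the robot, and variables do not carry over. Pictures are saved under pics/ and viewed, and the job is handed in when it is done.

```bash
ls; mkdir -p pics
python3 - <<'E'
from bench import arm
import cv2,numpy as np
s=arm.get_state();print(s)
for n in("scene","top"):
    p,d=arm.capture(n);np.savez(f"{n}0.npz",p=p,d=d);cv2.imwrite(f"pics/{n}0.png",p[:,:,::-1]);print(arm.calibration(n))
E
```

```text
pics
{'t': 0.0, 'joints': array([ 1.48670329e+00,  4.08454644e-02,  8.37755854e-02, -4.89419317e-04,
       -1.61554155e+00, -3.33655692e-01]), 'dq': array([-0.0005265 , -0.00059156,  0.00030938, -0.00071354,  0.00031915,
        0.00051469]), 'effort': array([ 4.03293716e-04, -3.68202531e+01,  3.47409976e+01,  6.93201721e+00,
       -5.30062825e-03,  1.21399253e-05]), 'position': array([243.2362456 , 548.12814896, 244.23536334]), 'ee_rot': array([[ 9.14013350e-01, -4.05683605e-01, -6.39659769e-04],
       [-4.05684087e-01, -9.14011650e-01, -1.76762649e-03],
       [ 1.32440604e-04,  1.87513400e-03, -9.99998233e-01]]), 'ft_force': array([0.33426378, 0.22051994, 0.6187987 ]), 'wrist_torque': array([-0.00182191,  0.0040843 , -0.01458844]), 'opening': 0.9976993660784321}
{'mtx': array([[434.33426164,   0.        , 253.33814735],
       [  0.        , 434.33426164, 193.21529126],
       [  0.        ,   0.        ,   1.        ]]), 'k1': -0.0654336217425402, 'world_from_camera': array([[-1.34379566e-01,  7.46745679e-01, -6.51393141e-01,
         1.25428888e+03],
       [ 9.90788664e-01,  9.01519404e-02, -1.01046779e-01,
         1.45023265e+01],
       [-1.67318900e-02, -6.58971562e-01, -7.51981732e-01,
         8.57520548e+02],
       [ 0.00000000e+00,  0.00000000e+00,  0.00000000e+00,
         1.00000000e+00]])}
{'mtx': array([[378.2800511 ,   0.        , 258.34385812],
       [  0.        , 378.2800511 , 189.37440967],
       [  0.        ,   0.        ,   1.        ]]), 'k1': -0.011588867442214951, 'world_from_camera': array([[-2.68972130e-02, -9.92447961e-01,  1.19681177e-01,
         4.13301540e+02],
       [-9.99638204e-01,  2.67002942e-02, -3.24887458e-03,
        -1.06869529e+02],
       [ 2.88163148e-05, -1.19725263e-01, -9.92807061e-01,
         1.13554735e+03],
       [ 0.00000000e+00,  0.00000000e+00,  0.00000000e+00,
         1.00000000e+00]])}
```

View pics/scene0.png

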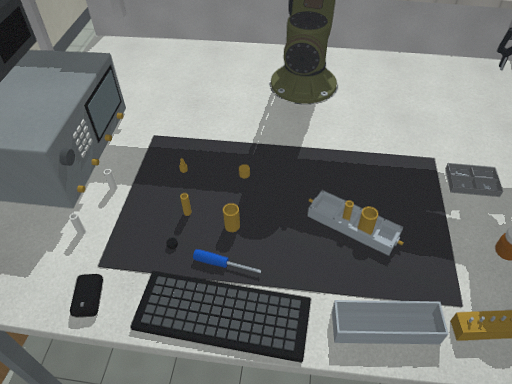

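View pics/top0.png

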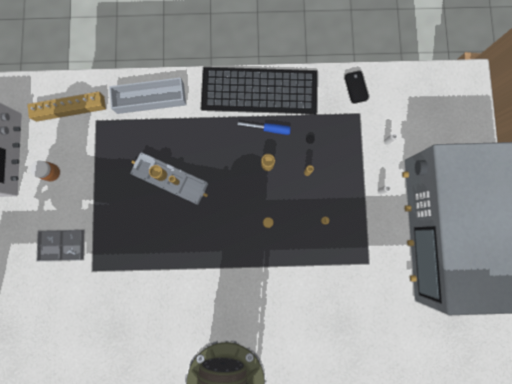

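```bash
cat > h.py <<'E'
import numpy as np,cv2
from bench import arm
def rays(n,uv):
    c=arm.calibration(n);K=c["mtx"];k=c["k1"]
    uv=np.atleast_2d(uv).astype(float)
    d=(uv-[K[0,2],K[1,2]])/[K[0,0],K[1,1]]
    s=d.copy()
    for _ in range(20): s=d/(1+k*(s**2).sum(1,keepdims=True))
    return np.c_[s,np.ones(len(s))],c["world_from_camera"]
def plane(n,uv,z):
    r,T=rays(n,uv);R=r@T[:3,:3].T;o=T[:3,3]
    return o+R*((z-o[2])/R[:,2:])
def cloud(n,d):
    H,W=d.shape;u,v=np.meshgrid(np.arange(W),np.arange(H))
    r,T=rays(n,np.c_[u.ravel(),v.ravel()])
    P=(r*d.ravel()[:,None])@T[:3,:3].T+T[:3,3]
    P[d.ravel()==0]=np.nan
    return P.reshape(H,W,3)
def proj(n,P):
    c=arm.calibration(n);T=np.linalg.inv(c["world_from_camera"]);p=np.atleast_2d(P)@T[:3,:3].T+T[:3,3]
    s=p[:,:2]/p[:,2:];s=s*(1+c["k1"]*(s**2).sum(1,keepdims=True))
    return s*c["mtx"][0,0]+c["mtx"][:2,2]
E
python3 - <<'E'
from h import *
for n,roi in(("scene",(150,150,270,110)),("top",(120,140,220,100))):
    f=np.load(n+"0.npz");p,d=f["p"],f["d"];C=cloud(n,d)
    x,y,w,h=roi
    cv2.imwrite(f"pics/{n}_crop.png",cv2.resize(p[y:y+h,x:x+w,::-1],None,fx=800//w+ (0.6 if n=='top' else .9),fy=800//w+(0.6 if n=='top' else .9),interpolation=cv2.INTER_CUBIC))
    hsv=cv2.cvtColor(p,cv2.COLOR_RGB2HSV)
    m=((hsv[...,1]>110)&(hsv[...,0]>10)&(hsv[...,0]<35)&(hsv[...,2]>60)).astype(np.uint8)
    k,L,st,ce=cv2.connectedComponentsWithStats(m)
    for i in range(1,k):
        if st[i,4]>25 and x<ce[i,0]<x+w and y-5<ce[i,1]<y+h:
            Q=C[L==i];zt=np.nanpercentile(Q[:,2],92)
            T=Q[np.abs(Q[:,2]-zt)<4]
            print(n,st[i],ce[i].round(1),"ztop",zt.round(1),"topmean",np.nanmean(T,0).round(1),len(T),"all",np.nanmin(Q,0).round(0),np.nanmax(Q,0).round(0))
    print("mat z",np.nanmedian(C[y+5:y+h-5,x:x+w,2]))
E
```

```text
scene [179 158   9  15  87] [182.8 165.9] ztop 41.6 topmean [ 453.4 -302.1   41.6] 10 all [ 406. -322.    1.] [ 465. -292.   48.]
scene [239 164  11  15 135] [244.  170.9] ztop 31.3 topmean [ 452.8 -133.5   29.8] 63 all [ 409. -153.    2.] [ 468. -120.   34.]
scene [180 193  12  23 175] [185.4 203.8] ztop 68.0 topmean [ 599.6 -257.2   67.6] 33 all [ 537. -290.    3.] [ 611. -247.   70.]
scene [343 200  11  20 137] [347.8 209.1] ztop 73.1 topmean [581.6 136.3  72.5] 35 all [508. 127.   3.] [592. 158.  76.]
scene [223 203  17  29 413] [231.2 217. ] ztop 67.1 topmean [ 627.4 -137.4   66.6] 77 all [ 553. -171.    1.] [ 647. -119.   71.]
scene [358 206  20  28 389] [367.9 219.1] ztop 73.2 topmean [604.5 183.2  72.7] 79 all [520. 164.   1.] [626. 218.  76.]
mat z 3.8974501385217764
top [262 155  13  16 158] [267.5 161.8] ztop 67.7 topmean [ 625.3 -138.6   67.1] 35 all [ 606. -158.   14.] [ 642. -123.   73.]
top [150 166  16  14 156] [157.3 172.5] ztop 71.9 topmean [598.9 177.2  71.5] 29 all [583. 163.  27.] [618. 199.  76.]
top [305 166   8   9  53] [308.4 169.9] ztop 69.2 topmean [ 598.6 -256.9   67.9] 15 all [ 588. -266.    9.] [ 606. -249.   70.]
top [170 176   8   8  39] [173.3 179.7] ztop 73.1 topmean [577.3 131.5  71.8] 12 all [570. 125.  32.] [587. 142.  80.]
top [322 217   7   7  37] [325.  220.3] ztop 46.3 topmean [ 450.7 -304.9   45.8] 7 all [ 443. -313.   16.] [ 461. -295.   48.]
top [264 218   9   9  70] [267.9 222.2] ztop 33.0 topmean [ 448.4 -136.1   31.3] 43 all [ 438. -148.   25.] [ 462. -124.   36.]
mat z 4.265989408097312
```

View pics/scene_crop.png

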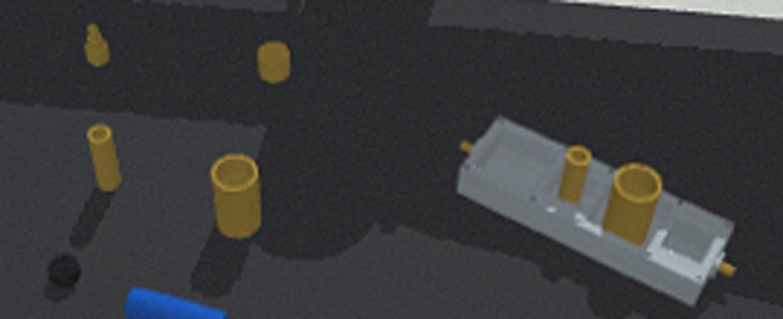

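View pics/top_crop.png

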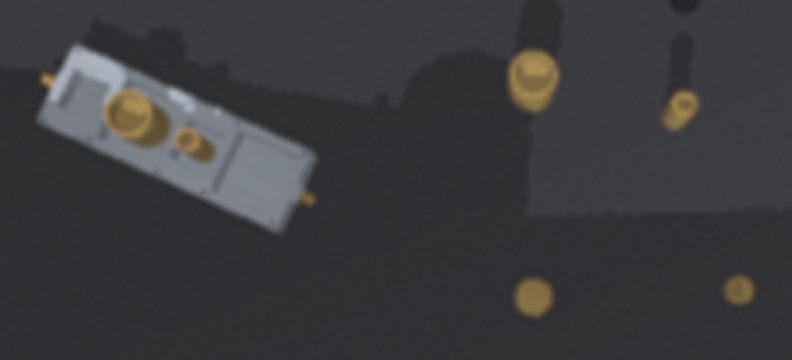

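```bash
cat > meas.py <<'E'
from h import *
from scipy.optimize import least_squares
def fit(n,p,c0,R,z):
    hsv=cv2.cvtColor(p,cv2.COLOR_RGB2HSV)
    m=((hsv[...,1]>110)&(hsv[...,0]>10)&(hsv[...,0]<35)&(hsv[...,2]>60)).astype(np.uint8)
    k,L,st,ce=cv2.connectedComponentsWithStats(m)
    uv=proj(n,[*c0,z])[0].round().astype(int)
    w=L[uv[1]-3:uv[1]+4,uv[0]-3:uv[0]+4].ravel();i=np.bincount(w[w>0]).argmax()
    M=cv2.resize((L==i).astype(np.float32),None,fx=4,fy=4,interpolation=cv2.INTER_LINEAR)
    ct=max(cv2.findContours((M>.5).astype(np.uint8),0,cv2.CHAIN_APPROX_NONE)[0],key=len)[:,0]
    P=plane(n,(ct+.5)/4-.5,z)[:,:2]
    o=arm.calibration(n)["world_from_camera"][:2,3];a=np.array(c0)-o;a/=np.linalg.norm(a)
    c=np.array(c0,float)
    for _ in range(6):
        far=P[(P-c)@a>-0.2*R]
        s=least_squares(lambda q:np.hypot(*(far-q[:2]).T)-R,c,loss="soft_l1");c=s.x
    return c,np.sqrt(np.mean(s.fun**2))
if __name__=="__main__":
    for nm,c0,R,z in(("wide",(626,-138),19,66.5),("slim",(599,-257),10,66.5),("fs",(579,134),10,71.5),("fw",(602,180),19,71.5)):
        for n in("scene","top"):
            print(nm,n,*[np.round(v,1) for v in fit(n,np.load(n+"0.npz")["p"],c0,R,z)])
    for n,q in(("scene",(208,258)),("scene",(235,268)),("scene",(172,243)),("scene",(108,180)),("scene",(77,225))): print(plane(n,q,8).round())
    # housing outline from depth
    for n in("scene","top"):
        C=cloud(n,np.load(n+"0.npz")["d"])
        m=(C[...,2]>22)&(C[...,2]<41)&(C[...,0]>480)&(C[...,0]<700)&(C[...,1]>20)&(C[...,1]<290)
        m=cv2.morphologyEx(m.astype(np.uint8),cv2.MORPH_OPEN,np.ones((2,2)))
        uv=np.argwhere(m)[:,::-1]
        r=cv2.minAreaRect(plane(n,uv,34)[:,:2].astype(np.float32));print(n,r,np.nanmedian(C[m>0][:,2]))
E
python3 meas.py
```

```text
wide scene [ 623.9 -138.7] 0.6
wide top [ 624.1 -139.4] 1.2
slim scene [ 597.  -258.5] 0.5
slim top [ 597.4 -257.5] 0.7
fs scene [576.5 137.7] 0.8
fs top [578.2 131.6] 2.2
fw scene [598.9 184.1] 0.9
fw top [599.7 179.4] 1.8
[[ 728. -177.    8.]]
[[ 747. -111.    8.]]
[[ 698. -271.    8.]]
[[ 518. -498.    8.]]
[[ 675. -522.    8.]]
scene ((595.9750366210938, 157.46267700195312), (243.01101684570312, 82.83212280273438), 64.65141296386719) 33.60907300519267
top ((583.7831420898438, 148.92832946777344), (244.40443420410156, 70.08389282226562), 63.986053466796875) 34.73610561491887
```

Run:
```python
from h import *
for n,(x,y,w,h),f in(("scene",(310,180,100,75),8),("top",(125,145,90,65),8)):
    p=np.load(n+"0.npz")["p"]
    im=cv2.resize(p[y:y+h,x:x+w,::-1],None,fx=f,fy=f,interpolation=cv2.INTER_CUBIC)
    im=cv2.convertScaleAbs(im,alpha=1.4)
    cv2.imwrite(f"pics/{n}_h.png",im)
```

```text
(no output)
```

View pics/scene_h.png

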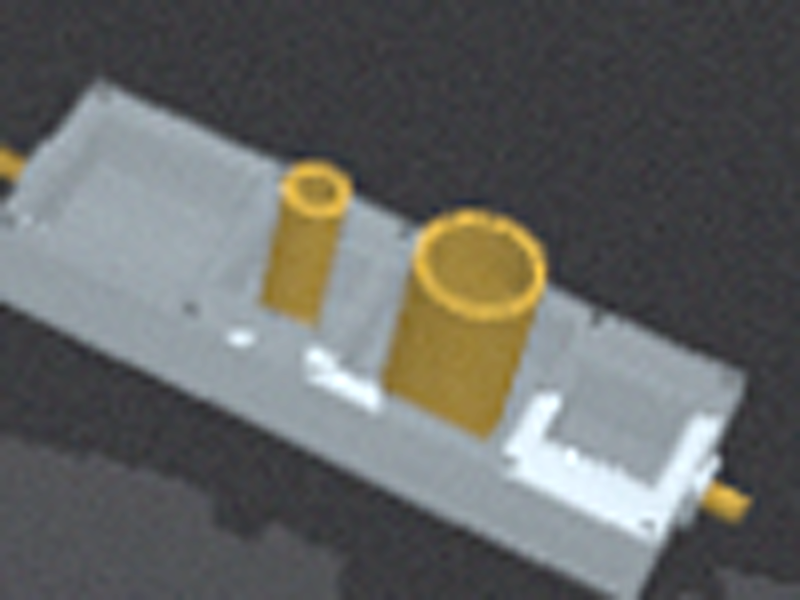

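View pics/top_h.png

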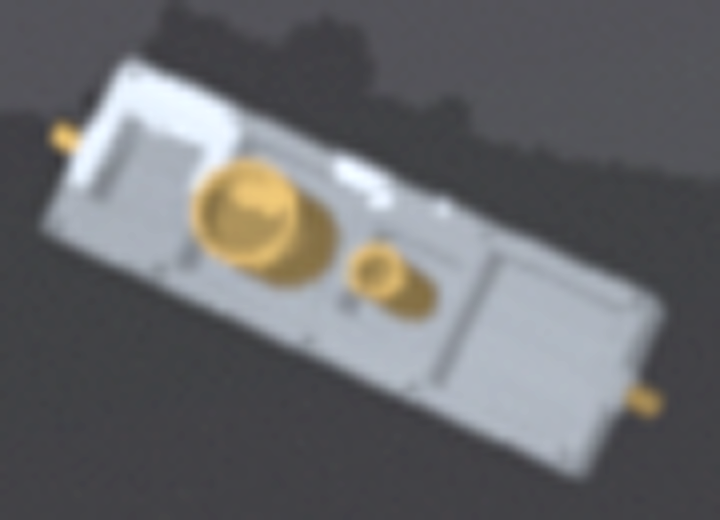

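Run:
```python
from h import *
def c(n,q,z):
    off={"scene":(310,180),"top":(125,145)}[n]
    return plane(n,(np.array(q)+.5)/8-.5+off,z).round(1)[:,:2]
for n,fw,fs,co in(("scene",(481,265),(317,189),[(3,225),(100,82),(745,375),(650,545)]),("top",(246,213),(377,271),[(580,475),(660,310),(130,58),(45,230)])):
    a=c(n,fs,71.5)[0];b=c(n,fw,71.5)[0];K=c(n,co,34)
    u=(b-a)/np.linalg.norm(b-a)
    print(n,a,b,np.linalg.norm(b-a),np.degrees(np.arctan2(*u[::-1])),"W",a-52*u,"N",b+52*u)
    ctr=K.mean(0);e=(K[3]+K[2]-K[0]-K[1])/2; f=(K[2]-K[3]+K[1]-K[0])/2
    print(K.tolist(),ctr,np.linalg.norm(e),np.linalg.norm(f),np.degrees(np.arctan2(e[1],e[0])),np.degrees(np.arctan2(f[1],f[0])))
print(proj("top",[[624,-138.5,66]]),proj("scene",[[624,-138.5,66]]))
```

```text
scene [577.3 137.3] [600.5 184.2] 52.32446846361652 63.6798010909663 W [554.24386517  90.69083087] N [623.55613483 230.80916913]
[[571.0, 47.6], [508.7, 75.2], [602.1, 268.5], [666.6, 236.3]] [587.1 156.9] 213.09915532446394 70.09686155599265 63.67543336879818 154.75102112080538
top [579.5 135.2] [601.7 182. ] 51.79845557543201 64.6222561386508 W [557.21362124  88.21790424] N [623.98637876 228.98209576]
[[508.1, 69.6], [568.1, 39.7], [667.9, 235.7], [604.0, 266.4]] [587.025 152.85 ] 219.42557394251017 68.96297919898761 63.51669144688558 -26.063447245692107
[[267.36237201 160.87952976]] [[230.52615277 209.00281389]]
```

```bash
python3 -m creep '[{"roll":0.146},{"roll":0.146},{"roll":0.146},{"roll":0.146},{"roll":0.146}]' 80 40; python3 -m creep '[{"roll":0.146},{"roll":0.146},{"roll":0.146},{"roll":0.146},{"roll":0.146}]';python3 -m creep '[{"roll":0.146},{}]'
cat > go.py <<'E'
import sys;from h import *
x,y,z=map(float,sys.argv[1:4]);s=arm.get_state();R=s["ee_rot"];d=np.array([x,y,z])-s["position"]
print("t",s["t"],"pos",s["position"].round(1),"yaw",np.degrees(np.arctan2(R[1,0],R[0,0])).round(2),"tilt",R[2].round(4),"F",s["ft_force"].round(1),"open",round(s["opening"],3),"q",s["joints"].round(2))
print("need tool",(R.T@d).round(1),"dist",np.linalg.norm(d).round(1))
E
python3 go.py 624 -138.8 200
```

```text
t 0.1 pos [243.3 548.2 244.4] yaw -23.93 tilt [ 2.0e-04  1.7e-03 -1.0e+00] F [-0.9  0.4 -0.6] open 0.998 q [ 1.49  0.04  0.08 -0.   -1.62 -0.33]
need tool [626.7 473.4  45.3] dist 786.7schema error: expected keys x, y, z, roll
schema error: expected keys x, y, z, roll
schema error: expected keys x, y, z, roll
```

All four keys are needed.

```bash
python3 -m creep '[{"x":0,"y":0,"z":0,"roll":0.146},{"x":0,"y":0,"z":0,"roll":0.146},{"x":0,"y":0,"z":0,"roll":0.146},{"x":0,"y":0,"z":0,"roll":0.146},{"x":0,"y":0,"z":0,"roll":0.146}]' 80 40; python3 -m creep '[{"x":0,"y":0,"z":0,"roll":0.146},{"x":0,"y":0,"z":0,"roll":0.146},{"x":0,"y":0,"z":0,"roll":0.146},{"x":0,"y":0,"z":0,"roll":0.146},{"x":0,"y":0,"z":0,"roll":0.146}]';python3 -m creep '[{"x":0,"y":0,"z":0,"roll":0.146},{"x":0,"y":0,"z":0,"roll":0}]'
python3 go.py 624 -138.8 200
```

```text
t: 0.6
position: [243.3, 548.2, 244.6]
ee_rot: [[0.405, -0.914, -0.0], [-0.914, -0.405, -0.001], [0.001, 0.001, -1.0]]
ft_force: [-0.3, -0.0, 0.6]
opening: 0.94
t: 1.1
position: [243.3, 548.2, 244.7]
ee_rot: [[-0.308, -0.951, -0.0], [-0.951, 0.308, -0.001], [0.001, 0.0, -1.0]]
ft_force: [0.0, 0.7, -0.5]
opening: 0.935
t: 1.3
position: [243.3, 548.3, 244.7]
ee_rot: [[-0.439, -0.899, -0.0], [-0.899, 0.439, -0.001], [0.001, -0.0, -1.0]]
ft_force: [-0.5, -0.5, 0.6]
opening: 0.94
t 1.3 pos [243.3 548.3 244.7] yaw -116.03 tilt [ 1.e-03 -1.e-04 -1.e+00] F [-0.5 -0.5  0.6] open 0.94 q [ 1.49  0.04  0.08 -0.   -1.62 -1.94]
need tool [ 450.3 -643.5   45.2] dist 786.7
```

```bash
for i in 1; do :; done
python3 -m creep '[{"x":22.5,"y":-32,"z":0,"roll":0},{"x":22.5,"y":-32,"z":0,"roll":0},{"x":22.5,"y":-32,"z":0,"roll":0},{"x":22.5,"y":-32,"z":0,"roll":0},{"x":22.5,"y":-32,"z":0,"roll":0}]'
python3 -m creep '[{"x":22.5,"y":-32,"z":0,"roll":0},{"x":22.5,"y":-32,"z":0,"roll":0},{"x":22.5,"y":-32,"z":0,"roll":0},{"x":22.5,"y":-32,"z":0,"roll":0},{"x":22.5,"y":-32,"z":0,"roll":0}]'
python3 go.py 624 -138.8 200
```

```text
t: 1.8
position: [338.4, 375.7, 245.1]
ee_rot: [[-0.433, -0.901, -0.0], [-0.901, 0.433, -0.0], [0.0, 0.0, -1.0]]
ft_force: [-0.2, 0.8, -0.6]
opening: 0.934
t: 2.3
position: [433.0, 204.5, 245.3]
ee_rot: [[-0.433, -0.901, 0.0], [-0.901, 0.433, 0.0], [-0.0, 0.0, -1.0]]
ft_force: [0.9, 0.6, 0.0]
opening: 0.936
t 2.3 pos [433.  204.5 245.3] yaw -115.68 tilt [-2.e-04  1.e-04 -1.e+00] F [0.9 0.6 0. ] open 0.936 q [ 0.86 -0.29 -0.21 -0.   -1.64 -1.31]
need tool [ 226.7 -320.9   45.2] dist 395.5
```

```bash
python3 -m creep '[{"x":22.5,"y":-32,"z":4,"roll":0},{"x":22.5,"y":-32,"z":4,"roll":0},{"x":22.5,"y":-32,"z":4,"roll":0},{"x":22.5,"y":-32,"z":4,"roll":0},{"x":22.5,"y":-32,"z":4,"roll":0}]'
python3 -m creep '[{"x":22.5,"y":-32,"z":5,"roll":0},{"x":22.5,"y":-32,"z":5,"roll":0},{"x":22.5,"y":-32,"z":5,"roll":0},{"x":22.5,"y":-32,"z":5,"roll":0},{"x":0,"y":0,"z":0,"roll":0}]'
python3 go.py 624 -138.8 130
```

```text
t: 2.8
position: [527.7, 33.3, 225.1]
ee_rot: [[-0.434, -0.901, 0.0], [-0.901, 0.434, 0.0], [-0.0, 0.0, -1.0]]
ft_force: [0.2, -0.0, -0.5]
opening: 0.94
t: 3.3
position: [603.3, -105.6, 202.5]
ee_rot: [[-0.438, -0.899, -0.004], [-0.899, 0.438, -0.001], [0.003, 0.003, -1.0]]
ft_force: [0.0, -0.1, -0.5]
opening: 0.934
t 3.3 pos [ 603.3 -105.6  202.5] yaw -115.95 tilt [ 0.0026  0.0035 -1.    ] F [ 0.  -0.1 -0.5] open 0.934 q [ 0.15  0.08  0.04  0.   -1.54 -0.61]
need tool [ 20.6 -33.4  72.5] dist 82.4
```

```bash
python3 -m creep '[{"x":10,"y":-17,"z":20,"roll":0},{"x":10.6,"y":-16.4,"z":20,"roll":0},{"x":0,"y":0,"z":20,"roll":0},{"x":0,"y":0,"z":12,"roll":0},{"x":0,"y":0,"z":0,"roll":0}]'
python3 go.py 624 -138.8 48
```

```text
t: 3.8
position: [622.9, -134.7, 131.1]
ee_rot: [[-0.436, -0.9, -0.004], [-0.9, 0.436, 0.0], [0.001, 0.003, -1.0]]
ft_force: [-1.2, 0.5, -0.3]
opening: 0.937
t 3.8 pos [ 622.9 -134.7  131.1] yaw -115.83 tilt [ 0.0014  0.0035 -1.    ] F [-1.2  0.5 -0.3] open 0.937 q [ 0.1   0.16  0.   -0.   -1.42 -0.55]
need tool [ 3.1 -3.1 83.1] dist 83.2
```

Run:
```python
from h import *
p,d=arm.capture("scene")
cv2.imwrite("pics/s1.png",cv2.resize(p[120:280,130:310,::-1],None,fx=4,fy=3.7))
```

```text
(no output)
```

View pics/s1.png

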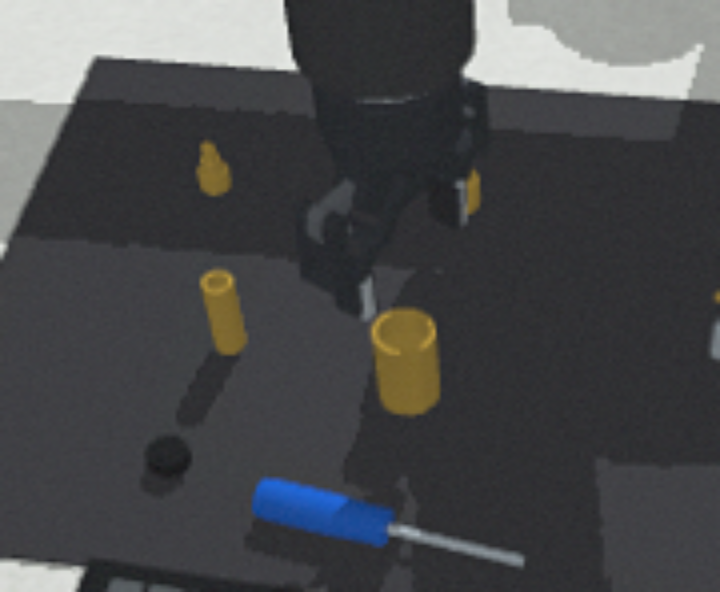

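```bash
python3 -c "
from h import *
print(proj('scene',[[622.9,-134.7,117],[622.9,-134.7,126]]))"
python3 -m creep '[{"x":3,"y":-3,"z":20,"roll":0},{"x":0,"y":0,"z":8,"roll":0},{"x":0,"y":0,"z":0,"roll":0}]'
python3 go.py 624 -138.8 48
```

```text
[[230.99314947 194.55982076]
 [230.77138054 191.93154839]]
t: 4.15
position: [624.9, -138.9, 104.8]
ee_rot: [[-0.437, -0.9, -0.001], [-0.9, 0.437, 0.0], [0.001, 0.001, -1.0]]
ft_force: [-0.1, 0.2, 0.2]
opening: 0.936
t 4.15 pos [ 624.9 -138.9  104.8] yaw -115.9 tilt [ 6.0e-04  1.3e-03 -1.0e+00] F [-0.1  0.2  0.2] open 0.936 q [ 0.09  0.17 -0.03 -0.   -1.37 -0.55]
need tool [ 0.3  0.8 56.8] dist 56.8
```

Consistent with the camera. Descend.

```bash
python3 -m creep '[{"x":0,"y":0.5,"z":15,"roll":0},{"x":0,"y":0.3,"z":15,"roll":0},{"x":0,"y":0,"z":15,"roll":0},{"x":0,"y":0,"z":12,"roll":0},{"x":0,"y":0,"z":0,"roll":0}]'
python3 go.py 624 -138.8 48
```

```text
t: 4.65
position: [623.1, -138.8, 45.2]
ee_rot: [[-0.438, -0.899, -0.005], [-0.899, 0.438, 0.0], [0.002, 0.004, -1.0]]
ft_force: [-1.0, 0.3, -0.3]
opening: 0.935
t 4.65 pos [ 623.1 -138.8   45.2] yaw -115.97 tilt [ 0.0018  0.0042 -1.    ] F [-1.   0.3 -0.3] open 0.935 q [ 0.09  0.21 -0.1  -0.   -1.27 -0.55]
need tool [-0.4 -0.8 -2.8] dist 3.0
```

```bash
python3 -m creep '[{"x":0,"y":0,"z":0,"roll":0},{"x":0,"y":0,"z":0,"roll":0},{"x":0,"y":0,"z":0,"roll":0},{"x":0,"y":0,"z":0,"roll":0},{"x":0,"y":0,"z":0,"roll":0}]' 25 50
python3 -m creep '[{"x":0,"y":0,"z":0,"roll":0},{"x":0,"y":0,"z":0,"roll":0},{"x":0,"y":0,"z":0,"roll":0},{"x":0,"y":0,"z":0,"roll":0},{"x":0,"y":0,"z":0,"roll":0}]' 
python3 go.py 624 -138.8 48
```

```text
t: 5.15
position: [625.4, -139.0, 49.5]
ee_rot: [[-0.437, -0.899, 0.002], [-0.899, 0.437, -0.0], [-0.0, -0.002, -1.0]]
ft_force: [1.4, -0.6, 3.4]
opening: 0.429
t: 5.65
position: [625.4, -139.0, 49.5]
ee_rot: [[-0.437, -0.899, 0.002], [-0.899, 0.437, -0.001], [-0.0, -0.002, -1.0]]
ft_force: [-0.2, 0.6, 4.8]
opening: 0.432
t 5.65 pos [ 625.4 -139.    49.5] yaw -115.94 tilt [-4.e-04 -2.e-03 -1.e+00] F [-0.2  0.6  4.8] open 0.432 q [ 0.09  0.21 -0.09  0.   -1.27 -0.55]
need tool [0.4 1.3 1.5] dist 2.0
```

```bash
python3 -m creep '[{"x":0,"y":0,"z":-10,"roll":0},{"x":0,"y":0,"z":-20,"roll":0},{"x":0,"y":0,"z":-30,"roll":0},{"x":0,"y":0,"z":-30,"roll":0},{"x":0,"y":0,"z":0,"roll":0}]'
python3 go.py 555.5 89.4 140
python3 - <<'E'
from h import *
p,d=arm.capture("scene")
cv2.imwrite("pics/s2.png",cv2.resize(p[120:280,130:310,::-1],None,fx=4,fy=3.7))
E
```

```text
t: 6.15
position: [626.3, -139.3, 143.3]
ee_rot: [[-0.438, -0.899, 0.006], [-0.899, 0.438, -0.001], [-0.002, -0.006, -1.0]]
ft_force: [0.6, -0.4, -1.2]
opening: 0.434
t 6.15 pos [ 626.3 -139.3  143.3] yaw -115.94 tilt [-0.0019 -0.0061 -1.    ] F [ 0.6 -0.4 -1.2] open 0.434 q [ 0.09  0.16  0.02  0.   -1.43 -0.55]
need tool [-174.7  163.7    2.7] dist 239.4
```

View pics/s2.png

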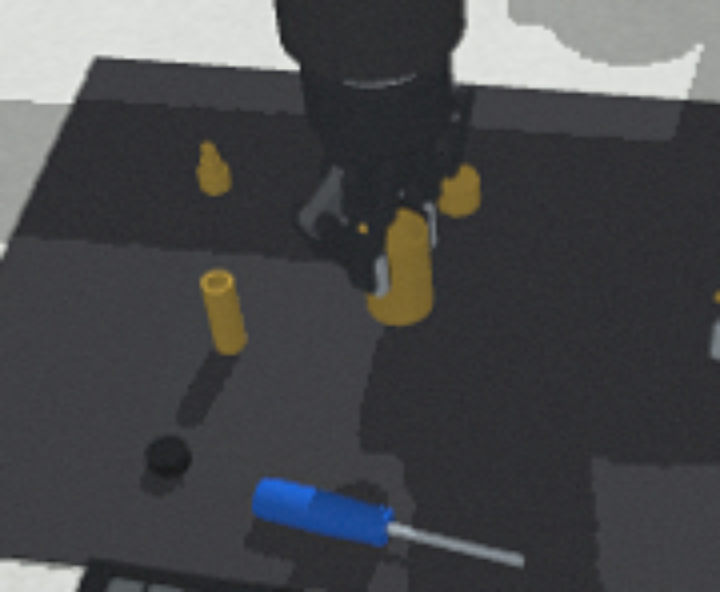

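```bash
python3 -m creep '[{"x":-15,"y":14,"z":0,"roll":0},{"x":-25,"y":23,"z":0,"roll":0},{"x":-25,"y":23,"z":0,"roll":0},{"x":-25,"y":23,"z":0,"roll":0},{"x":-25,"y":23,"z":0,"roll":0}]'
python3 -m creep '[{"x":-25,"y":23,"z":0,"roll":0},{"x":-20,"y":20,"z":0,"roll":0},{"x":-14.7,"y":14.7,"z":0,"roll":0},{"x":0,"y":0,"z":0,"roll":0},{"x":0,"y":0,"z":0,"roll":0}]'
python3 -m creep '[{"x":0,"y":0,"z":0,"roll":0},{"x":0,"y":0,"z":0,"roll":0}]'
python3 go.py 555.5 89.4 140
python3 - <<'E'
from h import *
for n,(x,y,w,h) in(("scene",(290,130,130,130)),("top",(110,110,130,120))):
    p,d=arm.capture(n);np.savez(n+"3.npz",p=p,d=d)
    cv2.imwrite(f"pics/{n}3.png",cv2.resize(p[y:y+h,x:x+w,::-1],None,fx=4.6,fy=4.6))
E
```

```text
t: 6.7
position: [577.9, 12.0, 135.8]
ee_rot: [[-0.438, -0.899, -0.004], [-0.899, 0.438, -0.0], [0.002, 0.004, -1.0]]
ft_force: [1.1, 1.0, -3.0]
opening: 0.432
t: 7.2
position: [553.0, 89.9, 136.7]
ee_rot: [[-0.437, -0.9, -0.003], [-0.9, 0.437, -0.001], [0.002, 0.002, -1.0]]
ft_force: [0.8, -0.2, -3.2]
opening: 0.428
t: 7.4
position: [553.9, 89.0, 137.7]
ee_rot: [[-0.439, -0.899, -0.001], [-0.899, 0.439, -0.0], [0.001, 0.001, -1.0]]
ft_force: [0.3, 0.3, -2.2]
opening: 0.426
t 7.4 pos [553.9  89.  137.7] yaw -116.02 tilt [ 9.e-04  8.e-04 -1.e+00] F [ 0.3  0.3 -2.2] open 0.426 q [ 0.52 -0.05 -0.2  -0.   -1.42 -0.97]
need tool [-1.1 -1.3 -2.3] dist 2.9
```

View pics/scene3.png

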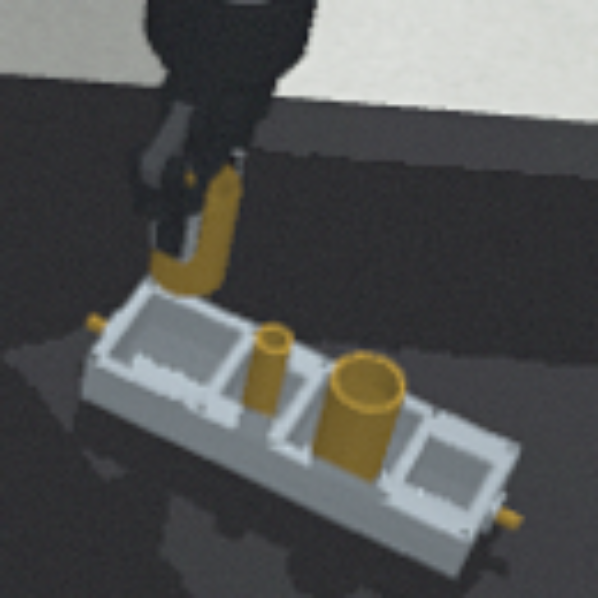

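View pics/top3.png

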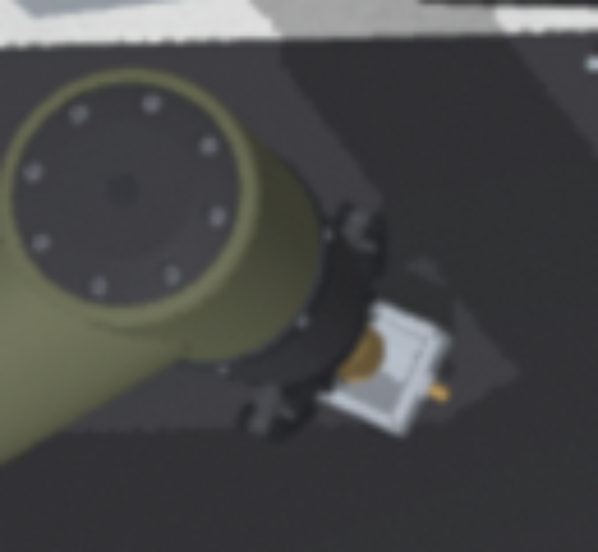

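Run:
```python
from h import *
p=np.load("scene3.npz")["p"]
x,y,w,h=300,180,120,85
cv2.imwrite("pics/scene3h.png",cv2.resize(p[y:y+h,x:x+w,::-1],None,fx=6.5,fy=6.5,interpolation=cv2.INTER_CUBIC))
t=np.linspace(0,2*np.pi,60)
q=proj("scene",np.c_[553.9+19*np.cos(t),89+19*np.sin(t),90.2+0*t])
print("pred crop3 bounds",((q-[290,130]+.5)*4.6).min(0),((q-[290,130]+.5)*4.6).max(0))
```

```text
pred crop3 bounds [148.01871922 245.2052261 ] [222.18619629 300.24537317]
```

View pics/scene3h.png

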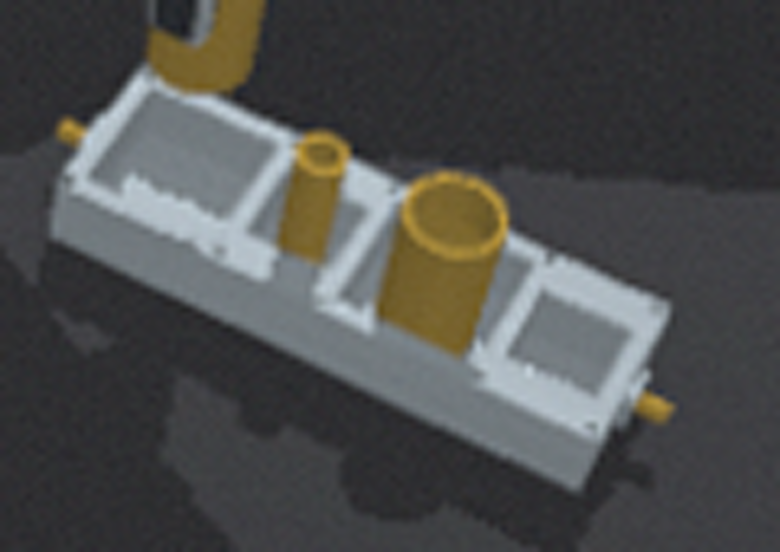

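```bash
python3 - <<'E'
from h import *
for q in([(153,92),(283,140),(235,222),(88,180)],[(540,286),(637,320),(600,402),(500,360)]):
    K=plane("scene",(np.array(q)+.5)/6.5-.5+[300,180],34)[:,:2];print(K.round(1).tolist(),K.mean(0),np.linalg.norm(np.diff(K,axis=0),axis=1))
E
python3 go.py 555.5 89.4 140
```

```text
[[521.6, 78.3], [540.0, 128.2], [582.4, 110.5], [568.7, 55.3]] [553.1874763   93.06595778] [53.2388549  45.90559199 56.86045761]
[[599.1, 221.7], [610.6, 255.9], [648.8, 239.9], [634.5, 205.5]] [623.23421056 230.75899062] [36.06095062 41.36909017 37.2744404 ]
t 7.5 pos [554.   89.1 138. ] yaw -116.02 tilt [ 5.e-04  3.e-04 -1.e+00] F [ 0.2  0.2 -2.2] open 0.433 q [ 0.52 -0.05 -0.2   0.   -1.42 -0.97]
need tool [-0.9 -1.2 -2. ] dist 2.5
```

```bash
python3 -m creep '[{"x":-1.8,"y":0,"z":10,"roll":0},{"x":0,"y":0,"z":15,"roll":0},{"x":0,"y":0,"z":10,"roll":0},{"x":0,"y":0,"z":5,"roll":0},{"x":0,"y":0,"z":0,"roll":0}]'
python3 -m creep '[{"x":0,"y":0,"z":0,"roll":0},{"x":0,"y":0,"z":0,"roll":0}]'
python3 go.py 554.8 90.7 58
python3 - <<'E'
from h import *
for n,(x,y,w,h) in(("scene",(300,170,110,90)),):
    p,d=arm.capture(n)
    cv2.imwrite(f"pics/{n}4.png",cv2.resize(p[y:y+h,x:x+w,::-1],None,fx=6.5,fy=6.5))
E
```

```text
t: 8.0
position: [554.1, 91.1, 96.8]
ee_rot: [[-0.438, -0.899, -0.002], [-0.899, 0.438, -0.001], [0.002, 0.001, -1.0]]
ft_force: [-0.7, -0.8, -2.8]
opening: 0.434
t: 8.2
position: [555.1, 91.5, 99.0]
ee_rot: [[-0.438, -0.899, 0.001], [-0.899, 0.438, 0.0], [-0.001, -0.001, -1.0]]
ft_force: [-0.8, 0.3, -2.5]
opening: 0.431
t 8.2 pos [555.1  91.5  99. ] yaw -115.95 tilt [-7.e-04 -9.e-04 -1.e+00] F [-0.8  0.3 -2.5] open 0.431 q [ 0.52 -0.03 -0.25  0.   -1.35 -0.97]
need tool [ 0.9 -0.  41. ] dist 41.0
```

View pics/scene4.png

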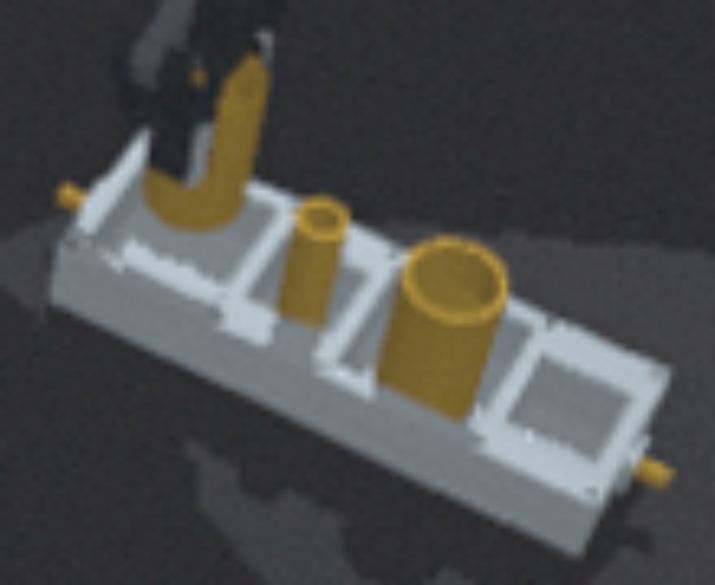

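```bash
python3 -m creep '[{"x":0.7,"y":0,"z":10,"roll":0},{"x":0,"y":0,"z":12,"roll":0},{"x":0,"y":0,"z":10,"roll":0},{"x":0,"y":0,"z":4,"roll":0},{"x":0,"y":0,"z":0,"roll":0}]'
python3 -m creep '[{"x":0,"y":0,"z":0,"roll":0},{"x":0,"y":0,"z":0,"roll":0}]'
python3 go.py 554.8 90.7 56
```

```text
t: 8.75
position: [553.8, 90.5, 61.0]
ee_rot: [[-0.438, -0.899, -0.002], [-0.899, 0.438, -0.001], [0.002, 0.001, -1.0]]
ft_force: [-0.8, 0.2, -1.4]
opening: 0.43
t: 8.95
position: [554.8, 90.9, 62.9]
ee_rot: [[-0.438, -0.899, 0.001], [-0.899, 0.438, 0.0], [-0.001, -0.001, -1.0]]
ft_force: [-0.4, -0.2, -3.3]
opening: 0.429
t 8.95 pos [554.8  90.9  62.9] yaw -115.95 tilt [-6.e-04 -8.e-04 -1.e+00] F [-0.4 -0.2 -3.3] open 0.429 q [ 0.52 -0.   -0.3   0.   -1.28 -0.97]
need tool [ 0.2 -0.1  6.9] dist 6.9
```

```bash
python3 -m creep '[{"x":0,"y":0,"z":3,"roll":0},{"x":0,"y":0,"z":2,"roll":0},{"x":0,"y":0,"z":0,"roll":0},{"x":0,"y":0,"z":0,"roll":0}]'
python3 -m creep '[{"x":0,"y":0,"z":1,"roll":0},{"x":0,"y":0,"z":0,"roll":0}]'
python3 -m creep '[{"x":0,"y":0,"z":1,"roll":0},{"x":0,"y":0,"z":0,"roll":0}]'
```

```text
t: 9.35
position: [554.4, 90.8, 57.2]
ee_rot: [[-0.438, -0.899, -0.0], [-0.899, 0.438, -0.0], [0.0, 0.0, -1.0]]
ft_force: [0.1, 0.1, -2.5]
opening: 0.431
t: 9.55
position: [554.4, 90.8, 56.2]
ee_rot: [[-0.438, -0.899, -0.0], [-0.899, 0.438, -0.0], [0.0, 0.0, -1.0]]
ft_force: [-0.5, 0.1, -2.0]
opening: 0.436
t: 9.75
position: [554.6, 90.8, 55.5]
ee_rot: [[-0.438, -0.899, 0.0], [-0.899, 0.438, -0.0], [-0.0, -0.0, -1.0]]
ft_force: [-0.5, -0.6, -1.1]
opening: 0.431
```

```bash
python3 -m creep '[{"x":0,"y":0,"z":1,"roll":0},{"x":0,"y":0,"z":0,"roll":0}]'
python3 -m creep '[{"x":0,"y":0,"z":0.5,"roll":0},{"x":0,"y":0,"z":0,"roll":0}]'
```

```text
t: 9.95
position: [554.6, 90.8, 55.5]
ee_rot: [[-0.437, -0.899, 0.001], [-0.899, 0.437, -0.0], [-0.0, -0.001, -1.0]]
ft_force: [-4.0, 0.6, 4.5]
opening: 0.433
t: 10.15
position: [554.7, 90.8, 55.5]
ee_rot: [[-0.437, -0.899, 0.001], [-0.899, 0.437, -0.0], [-0.0, -0.001, -1.0]]
ft_force: [-4.6, 0.3, 7.8]
opening: 0.433
```

```bash
python3 -m creep '[{"x":0,"y":0,"z":0,"roll":0},{"x":0,"y":0,"z":0,"roll":0},{"x":0,"y":0,"z":0,"roll":0},{"x":0,"y":0,"z":0,"roll":0},{"x":0,"y":0,"z":0,"roll":0}]' 62
python3 -m creep '[{"x":0,"y":0,"z":-10,"roll":0},{"x":0,"y":0,"z":-20,"roll":0},{"x":0,"y":0,"z":-30,"roll":0},{"x":0,"y":0,"z":-30,"roll":0},{"x":0,"y":0,"z":0,"roll":0}]'
python3 go.py 597.2 -258 140
python3 - <<'E'
from h import *
for n,(x,y,w,h) in(("scene",(300,170,110,90)),):
    p,d=arm.capture(n)
    cv2.imwrite(f"pics/{n}5.png",cv2.resize(p[y:y+h,x:x+w,::-1],None,fx=6.5,fy=6.5))
E
```

```text
t: 10.65
position: [554.5, 90.7, 53.7]
ee_rot: [[-0.438, -0.899, -0.0], [-0.899, 0.438, -0.0], [0.0, -0.0, -1.0]]
ft_force: [-0.6, -0.6, -0.0]
opening: 0.728
t: 11.15
position: [556.8, 91.2, 150.2]
ee_rot: [[-0.437, -0.899, 0.009], [-0.899, 0.437, 0.002], [-0.006, -0.007, -1.0]]
ft_force: [0.3, -0.3, 0.1]
opening: 0.724
t 11.15 pos [556.8  91.2 150.2] yaw -115.94 tilt [-0.0058 -0.0071 -1.    ] F [ 0.3 -0.3  0.1] open 0.724 q [ 0.52 -0.05 -0.18  0.   -1.43 -0.97]
need tool [ 296.4 -189.     9.8] dist 351.7
```

View pics/scene5.png

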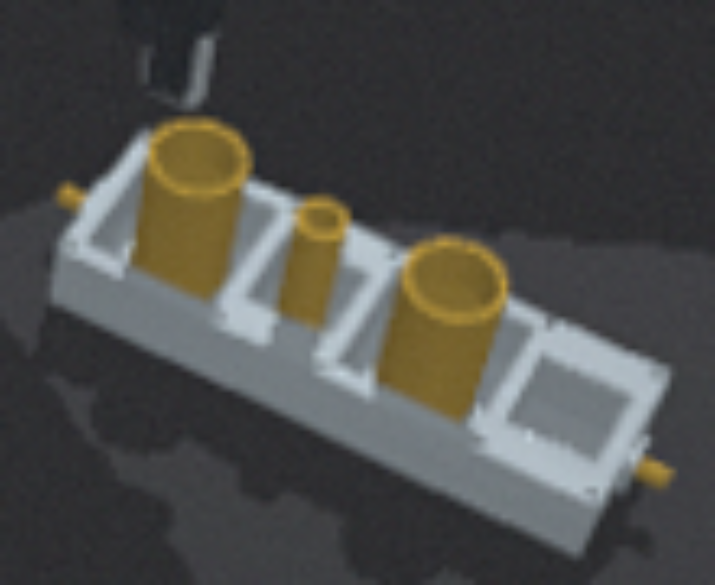

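```bash
python3 -m creep '[{"x":25,"y":-16,"z":0,"roll":0},{"x":35,"y":-22,"z":0,"roll":0},{"x":35,"y":-22,"z":0,"roll":0},{"x":35,"y":-22,"z":0,"roll":0},{"x":35,"y":-22,"z":0,"roll":0}]'
python3 -m creep '[{"x":35,"y":-22,"z":0,"roll":0},{"x":35,"y":-22,"z":0,"roll":0},{"x":35,"y":-22,"z":0,"roll":0},{"x":26,"y":-19,"z":0,"roll":0},{"x":0,"y":0,"z":0,"roll":0}]'
python3 -m creep '[{"x":0,"y":0,"z":0,"roll":0},{"x":0,"y":0,"z":0,"roll":0}]'
python3 go.py 597.2 -258 110
python3 - <<'E'
from h import *
for n,(x,y,w,h) in(("scene",(140,130,110,120)),):
    p,d=arm.capture(n)
    cv2.imwrite(f"pics/{n}6.png",cv2.resize(p[y:y+h,x:x+w,::-1],None,fx=5,fy=5))
E
```

```text
t: 11.7
position: [575.4, -104.6, 143.5]
ee_rot: [[-0.437, -0.899, -0.001], [-0.899, 0.437, -0.0], [0.0, 0.001, -1.0]]
ft_force: [1.0, -0.1, 0.7]
opening: 0.728
t: 12.2
position: [594.0, -261.6, 142.4]
ee_rot: [[-0.441, -0.897, -0.002], [-0.897, 0.441, -0.0], [0.001, 0.002, -1.0]]
ft_force: [-0.6, 0.5, -0.4]
opening: 0.725
t: 12.4
position: [594.7, -257.4, 143.5]
ee_rot: [[-0.437, -0.899, -0.001], [-0.899, 0.437, 0.0], [0.0, 0.001, -1.0]]
ft_force: [0.6, 0.1, -0.6]
opening: 0.725
t 12.4 pos [ 594.7 -257.4  143.5] yaw -115.93 tilt [ 1.e-04  6.e-04 -1.e+00] F [ 0.6  0.1 -0.6] open 0.725 q [-0.1   0.18  0.05 -0.   -1.44 -0.35]
need tool [-0.6 -2.5 33.5] dist 33.6
```

View pics/scene6.png

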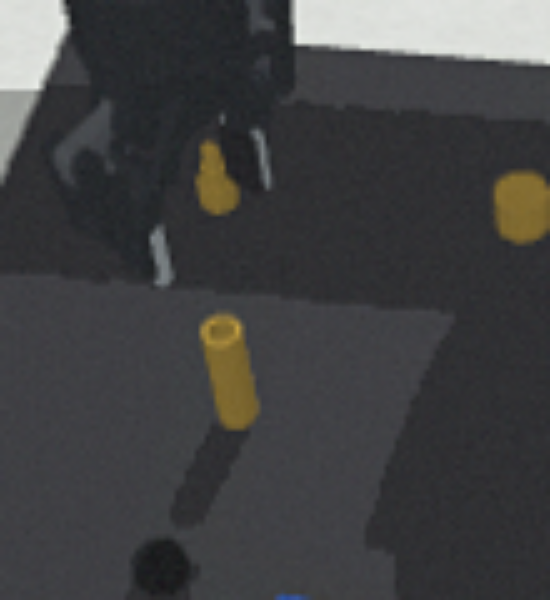

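```bash
python3 -m creep '[{"x":-0.6,"y":-2.5,"z":15,"roll":0},{"x":0,"y":0,"z":20,"roll":0},{"x":0,"y":0,"z":15,"roll":0},{"x":0,"y":0,"z":0,"roll":0},{"x":0,"y":0,"z":0,"roll":0}]'
python3 go.py 597.2 -258 49
```

```text
t: 12.95
position: [597.3, -258.5, 93.7]
ee_rot: [[-0.437, -0.899, -0.001], [-0.899, 0.437, -0.0], [0.001, 0.0, -1.0]]
ft_force: [-0.3, -0.1, 0.4]
opening: 0.73
t 12.95 pos [ 597.3 -258.5   93.7] yaw -115.92 tilt [ 8.e-04  5.e-04 -1.e+00] F [-0.3 -0.1  0.4] open 0.73 q [-0.1   0.21 -0.01  0.   -1.35 -0.35]
need tool [-0.4  0.2 44.7] dist 44.7
```

```bash
python3 -m creep '[{"x":-0.4,"y":0,"z":12,"roll":0},{"x":0,"y":0,"z":15,"roll":0},{"x":0,"y":0,"z":12,"roll":0},{"x":0,"y":0,"z":5,"roll":0},{"x":0,"y":0,"z":0,"roll":0}]'
python3 -m creep '[{"x":0,"y":0,"z":0,"roll":0},{"x":0,"y":0,"z":0,"roll":0},{"x":0,"y":0,"z":0,"roll":0},{"x":0,"y":0,"z":0,"roll":0},{"x":0,"y":0,"z":0,"roll":0}]' 10 40
python3 -m creep '[{"x":0,"y":0,"z":0,"roll":0},{"x":0,"y":0,"z":0,"roll":0},{"x":0,"y":0,"z":0,"roll":0}]'
python3 go.py 597.2 -258 49
```

```text
t: 13.45
position: [596.8, -258.2, 48.2]
ee_rot: [[-0.438, -0.899, -0.002], [-0.899, 0.438, 0.0], [0.001, 0.002, -1.0]]
ft_force: [-1.4, -1.0, 0.4]
opening: 0.723
t: 13.95
position: [597.9, -258.4, 50.7]
ee_rot: [[-0.438, -0.899, 0.001], [-0.899, 0.438, -0.001], [-0.0, -0.001, -1.0]]
ft_force: [-0.2, 0.8, 2.1]
opening: 0.221
t: 14.25
position: [597.9, -258.4, 50.7]
ee_rot: [[-0.438, -0.899, 0.001], [-0.899, 0.438, -0.001], [0.0, -0.001, -1.0]]
ft_force: [-0.3, 0.5, 4.9]
opening: 0.221
t 14.25 pos [ 597.9 -258.4   50.7] yaw -115.95 tilt [ 1.0e-04 -1.4e-03 -1.0e+00] F [-0.3  0.5  4.9] open 0.221 q [-0.1   0.23 -0.06  0.   -1.28 -0.35]
need tool [-0.1  0.8  1.7] dist 1.9
```

```bash
python3 -m creep '[{"x":0,"y":0,"z":-10,"roll":0},{"x":0,"y":0,"z":-20,"roll":0},{"x":0,"y":0,"z":-30,"roll":0},{"x":0,"y":0,"z":-30,"roll":0},{"x":0,"y":0,"z":0,"roll":0}]'
python3 go.py 623.7 230.4 145
python3 - <<'E'
from h import *
for n,(x,y,w,h) in(("scene",(140,130,110,120)),):
    p,d=arm.capture(n)
    cv2.imwrite(f"pics/{n}7.png",cv2.resize(p[y:y+h,x:x+w,::-1],None,fx=5,fy=5))
E
```

```text
t: 14.75
position: [599.1, -259.1, 145.4]
ee_rot: [[-0.438, -0.899, 0.007], [-0.899, 0.438, -0.003], [-0.001, -0.007, -1.0]]
ft_force: [0.6, -0.7, -0.3]
opening: 0.218
t 14.75 pos [ 599.1 -259.1  145.4] yaw -115.95 tilt [-7.0e-04 -7.2e-03 -1.0e+00] F [ 0.6 -0.7 -0.3] open 0.218 q [-0.1   0.18  0.06  0.   -1.44 -0.35]
need tool [-450.9  192.1   -0.7] dist 490.1
```

View pics/scene7.png

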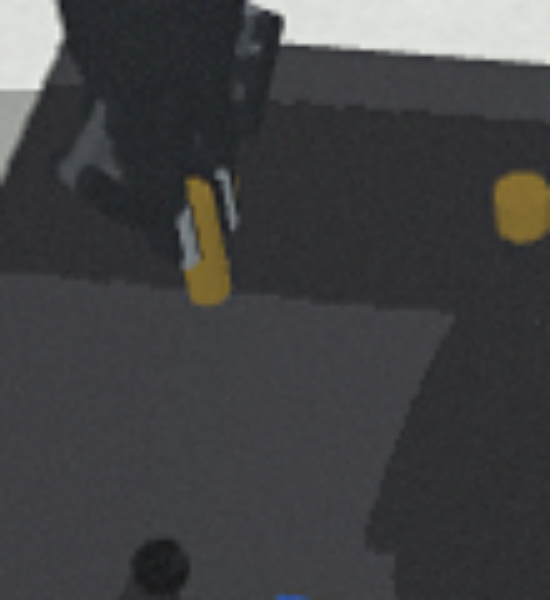

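```bash
python3 -m creep '[{"x":-15,"y":6,"z":-4,"roll":0},{"x":-33,"y":14,"z":-4,"roll":0},{"x":-33,"y":14,"z":-4,"roll":0},{"x":-33,"y":14,"z":0,"roll":0},{"x":-33,"y":14,"z":0,"roll":0}]'
python3 -m creep '[{"x":-33,"y":14,"z":0,"roll":0},{"x":-33,"y":14,"z":0,"roll":0},{"x":-33,"y":14,"z":0,"roll":0},{"x":-33,"y":14,"z":0,"roll":0},{"x":-33,"y":14,"z":0,"roll":0}]'
python3 go.py 623.7 230.4 145
```

```text
t: 15.3
position: [605.2, -96.8, 150.4]
ee_rot: [[-0.438, -0.899, -0.003], [-0.899, 0.438, 0.0], [0.001, 0.002, -1.0]]
ft_force: [0.4, -0.1, -0.6]
opening: 0.219
t: 15.8
position: [614.2, 82.1, 150.2]
ee_rot: [[-0.437, -0.899, -0.003], [-0.899, 0.437, -0.001], [0.002, 0.002, -1.0]]
ft_force: [1.0, -0.5, -0.9]
opening: 0.222
t 15.8 pos [614.2  82.1 150.2] yaw -115.93 tilt [ 0.0017  0.0022 -1.    ] F [ 1.  -0.5 -0.9] open 0.222 q [ 0.46  0.1  -0.02 -0.   -1.45 -0.91]
need tool [-137.5   56.3    5.1] dist 148.6
```

```bash
python3 -m creep '[{"x":-30,"y":13,"z":0,"roll":0},{"x":-30,"y":13,"z":0,"roll":0},{"x":-30,"y":13,"z":0,"roll":0},{"x":-28,"y":12,"z":0,"roll":0},{"x":-20,"y":7,"z":0,"roll":0}]'
python3 -m creep '[{"x":0,"y":0,"z":0,"roll":0},{"x":0,"y":0,"z":0,"roll":0},{"x":0,"y":0,"z":0,"roll":0},{"x":0,"y":0,"z":0,"roll":0}]'
python3 go.py 623.7 230.4 105
```

```text
t: 16.3
position: [622.3, 231.9, 150.1]
ee_rot: [[-0.436, -0.9, -0.003], [-0.9, 0.436, -0.001], [0.002, 0.002, -1.0]]
ft_force: [-0.0, -0.4, -1.0]
opening: 0.223
t: 16.7
position: [623.7, 228.6, 151.9]
ee_rot: [[-0.439, -0.899, -0.0], [-0.899, 0.439, -0.0], [0.0, -0.0, -1.0]]
ft_force: [0.9, -0.6, -1.2]
opening: 0.216
t 16.7 pos [623.7 228.6 151.9] yaw -116.02 tilt [ 2.e-04 -0.e+00 -1.e+00] F [ 0.9 -0.6 -1.2] open 0.216 q [ 0.65  0.22  0.11  0.   -1.46 -1.11]
need tool [-1.6  0.8 46.9] dist 46.9
```

```bash
python3 -m creep '[{"x":-1.6,"y":0.8,"z":15,"roll":0},{"x":0,"y":0,"z":15,"roll":0},{"x":0,"y":0,"z":10,"roll":0},{"x":0,"y":0,"z":7,"roll":0},{"x":0,"y":0,"z":0,"roll":0}]'
python3 -m creep '[{"x":0,"y":0,"z":0,"roll":0},{"x":0,"y":0,"z":0,"roll":0}]'
python3 go.py 623.7 230.4 58
python3 - <<'E'
from h import *
for n,(x,y,w,h) in(("scene",(300,170,110,90)),):
    p,d=arm.capture(n)
    cv2.imwrite(f"pics/{n}8.png",cv2.resize(p[y:y+h,x:x+w,::-1],None,fx=6.5,fy=6.5))
t=np.linspace(0,2*np.pi,60);s=arm.get_state()["position"]
q=(proj("scene",np.c_[s[0]+10*np.cos(t),s[1]+10*np.sin(t),s[2]-48.7+0*t])-[300,170]+.5)*6.5
print(q.min(0),q.max(0))
E
```

```text
t: 17.2
position: [622.9, 230.9, 102.8]
ee_rot: [[-0.438, -0.899, -0.003], [-0.899, 0.438, -0.002], [0.003, 0.002, -1.0]]
ft_force: [-0.4, -0.2, -0.5]
opening: 0.221
t: 17.4
position: [624.0, 231.5, 105.7]
ee_rot: [[-0.438, -0.899, 0.001], [-0.899, 0.438, 0.0], [-0.001, -0.001, -1.0]]
ft_force: [0.6, -0.3, -1.3]
opening: 0.224
t 17.4 pos [624.  231.5 105.7] yaw -115.95 tilt [-9.e-04 -9.e-04 -1.e+00] F [ 0.6 -0.3 -1.3] open 0.224 q [ 0.66  0.24  0.05  0.   -1.38 -1.11]
need tool [ 1.2 -0.2 47.7] dist 47.7
[557.40014856 347.82917032] [614.62080042 393.18884646]
```

View pics/scene8.png

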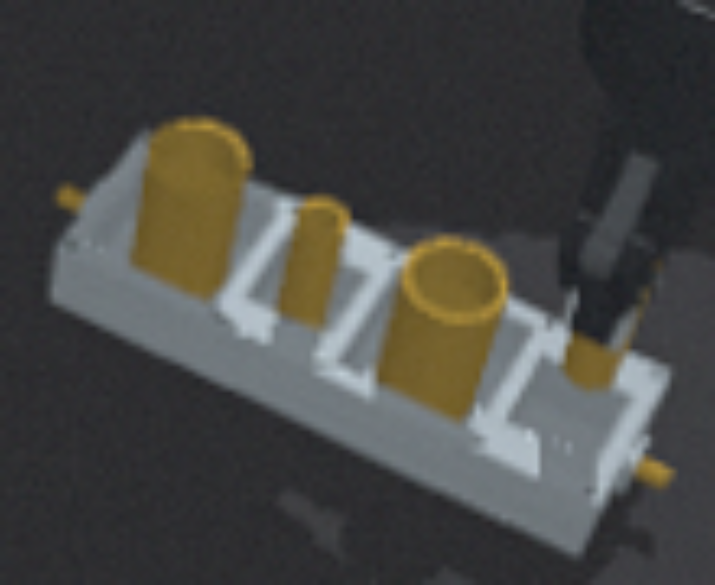

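```bash
python3 -m creep '[{"x":1.6,"y":0,"z":10,"roll":0},{"x":0,"y":0,"z":12,"roll":0},{"x":0,"y":0,"z":12,"roll":0},{"x":0,"y":0,"z":6,"roll":0},{"x":0,"y":0,"z":0,"roll":0}]'
python3 -m creep '[{"x":0,"y":0,"z":0,"roll":0},{"x":0,"y":0,"z":0,"roll":0}]'
python3 go.py 623.7 230 58
python3 - <<'E'
from h import *
for n,(x,y,w,h) in(("scene",(300,170,110,90)),):
    p,d=arm.capture(n)
    cv2.imwrite(f"pics/{n}9.png",cv2.resize(p[y:y+h,x:x+w,::-1],None,fx=6.5,fy=6.5))
E
```

```text
t: 17.95
position: [622.1, 229.4, 62.7]
ee_rot: [[-0.438, -0.899, -0.003], [-0.899, 0.438, -0.002], [0.003, 0.002, -1.0]]
ft_force: [0.3, -0.7, -0.7]
opening: 0.222
t: 18.15
position: [623.3, 230.0, 65.5]
ee_rot: [[-0.438, -0.899, 0.001], [-0.899, 0.438, 0.0], [-0.001, -0.001, -1.0]]
ft_force: [-0.2, 0.1, -1.1]
opening: 0.223
t 18.15 pos [623.3 230.   65.5] yaw -115.95 tilt [-7.e-04 -8.e-04 -1.e+00] F [-0.2  0.1 -1.1] open 0.223 q [ 0.65  0.26 -0.    0.   -1.31 -1.11]
need tool [-0.2 -0.4  7.5] dist 7.5
```

View pics/scene9.png

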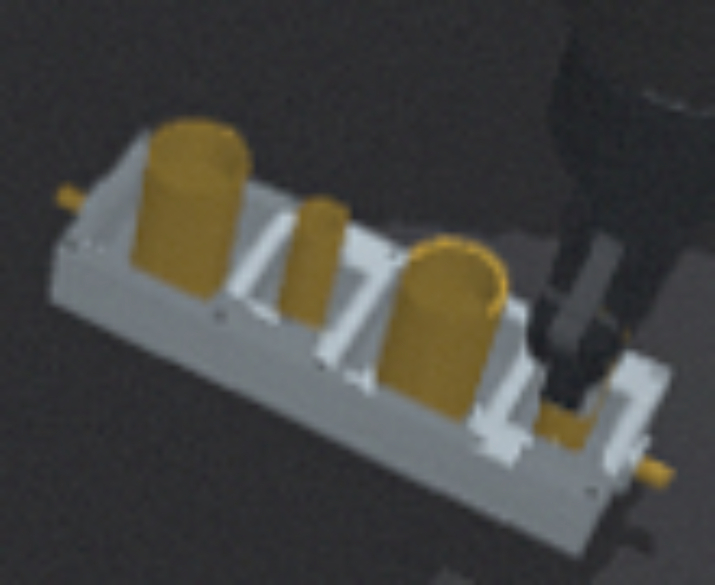

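```bash
python3 -m creep '[{"x":0,"y":0,"z":3,"roll":0},{"x":0,"y":0,"z":3,"roll":0},{"x":0,"y":0,"z":0,"roll":0},{"x":0,"y":0,"z":0,"roll":0}]'
python3 -m creep '[{"x":0,"y":0,"z":1,"roll":0},{"x":0,"y":0,"z":0,"roll":0}]'
python3 -m creep '[{"x":0,"y":0,"z":1,"roll":0},{"x":0,"y":0,"z":0,"roll":0}]'
python3 -m creep '[{"x":0,"y":0,"z":1,"roll":0},{"x":0,"y":0,"z":0,"roll":0}]'
```

```text
t: 18.6
position: [622.8, 229.8, 58.6]
ee_rot: [[-0.438, -0.899, -0.0], [-0.899, 0.438, -0.0], [0.0, 0.0, -1.0]]
ft_force: [-0.3, 0.6, -1.1]
opening: 0.222
t: 18.8
position: [622.9, 229.9, 57.7]
ee_rot: [[-0.438, -0.899, -0.0], [-0.899, 0.438, -0.0], [0.0, 0.0, -1.0]]
ft_force: [0.3, 0.7, -1.0]
opening: 0.219
t: 19.0
position: [622.9, 229.8, 56.8]
ee_rot: [[-0.438, -0.899, 0.0], [-0.899, 0.438, -0.0], [0.0, -0.0, -1.0]]
ft_force: [-0.2, 0.1, -0.9]
opening: 0.217
t: 19.2
position: [623.1, 229.9, 56.6]
ee_rot: [[-0.437, -0.899, 0.001], [-0.899, 0.437, 0.0], [-0.0, -0.001, -1.0]]
ft_force: [-1.4, -0.7, 3.9]
opening: 0.222
```

```bash
python3 -m creep '[{"x":0,"y":0,"z":0,"roll":0},{"x":0,"y":0,"z":0,"roll":0},{"x":0,"y":0,"z":0,"roll":0},{"x":0,"y":0,"z":0,"roll":0},{"x":0,"y":0,"z":0,"roll":0}]' 55
python3 -m creep '[{"x":0,"y":0,"z":-10,"roll":0},{"x":0,"y":0,"z":-20,"roll":0},{"x":0,"y":0,"z":-30,"roll":0},{"x":0,"y":0,"z":-30,"roll":0},{"x":0,"y":0,"z":-20,"roll":0}]'
python3 -m creep '[{"x":-25,"y":0,"z":-10,"roll":0},{"x":-30,"y":0,"z":0,"roll":0},{"x":-30,"y":0,"z":0,"roll":0},{"x":-25,"y":0,"z":0,"roll":0},{"x":0,"y":0,"z":0,"roll":0}]'
python3 go.py 623.7 230 58
python3 - <<'E'
from h import *
for n,(x,y,w,h) in(("scene",(300,170,110,90)),("top",(115,140,110,90))):
    p,d=arm.capture(n)
    cv2.imwrite(f"pics/{n}10.png",cv2.resize(p[y:y+h,x:x+w,::-1],None,fx=6.5,fy=6.5))
E
```

```text
t: 19.7
position: [622.9, 229.8, 55.6]
ee_rot: [[-0.438, -0.899, -0.0], [-0.899, 0.438, -0.0], [0.0, 0.0, -1.0]]
ft_force: [0.6, 0.9, -0.3]
opening: 0.647
t: 20.2
position: [623.6, 230.0, 169.7]
ee_rot: [[-0.438, -0.899, 0.004], [-0.899, 0.438, 0.001], [-0.003, -0.003, -1.0]]
ft_force: [-0.2, -0.6, -0.4]
opening: 0.646
t: 20.7
position: [671.2, 331.1, 174.6]
ee_rot: [[-0.436, -0.9, -0.001], [-0.9, 0.436, -0.001], [0.001, 0.001, -1.0]]
ft_force: [-0.3, -0.8, -0.5]
opening: 0.645
t 20.7 pos [671.2 331.1 174.6] yaw -115.85 tilt [ 1.1e-03  7.0e-04 -1.0e+00] F [-0.3 -0.8 -0.5] open 0.645 q [ 0.72  0.44  0.43 -0.   -1.56 -1.18]
need tool [111.6  -1.4 116.7] dist 161.5
```

View pics/scene10.png

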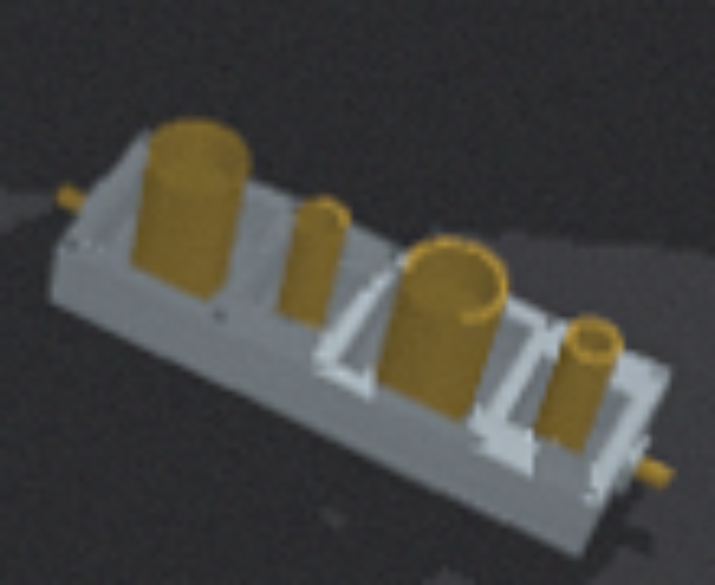

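View pics/top10.png

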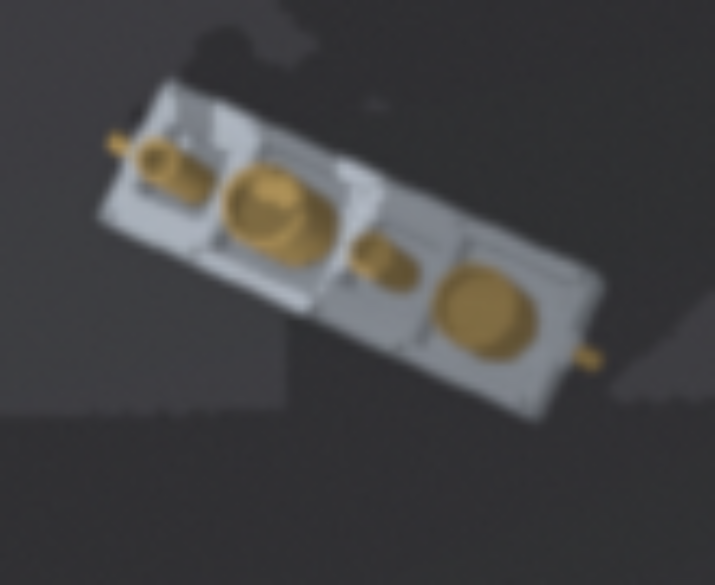

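Both views show all four resonators upright, in line and level: in the scene crop their rims are at (197,158), (322,218), (455,280) and (594,340). Before handing in, I let the arm settle.

```bash
python3 -m creep '[{"x":0,"y":0,"z":0,"roll":0},{"x":0,"y":0,"z":0,"roll":0},{"x":0,"y":0,"z":0,"roll":0},{"x":0,"y":0,"z":0,"roll":0},{"x":0,"y":0,"z":0,"roll":0}]'
python3 -c "
from bench import arm
print(arm.job_done())"
```

```text
t: 21.3
position: [671.0, 328.5, 176.0]
ee_rot: [[-0.438, -0.899, 0.0], [-0.899, 0.438, 0.0], [-0.0, -0.0, -1.0]]
ft_force: [-0.3, -0.4, 0.6]
opening: 0.646
the job is handed in; nothing more can be done
None
```

Both resonators are in their cavities: the wide one went into the wide cavity first, then the slim one into the narrow cavity. I lowered each until it touched the floor, at the height I expected, then let go. I handed the job in at about 21 s of the 58 s allowed, with the gripper clear of everything.

- **Last pictures:** both camera views show the two resonators upright, cupped end up. They stand in line with the two fixed ones, with their rims at matching height.
- **Forces:** the highest wrist force I read was about 9 N, while pressing the wide resonator onto its floor. These readings came only at the end of each move.
- **What disagreed:** early on, the two cameras placed the fixed resonators up to about 6 mm apart along y, because my automatic outline fits were off. Marking the rims by hand brought this down to 2–3 mm. I used positions between the two for both cavities, leaning towards the scene camera for the wide one, and both fits went in without touching a wall.

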